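Find the hidden index notch by touch and zero the carriage on it

TASK

The covered rail has one index notch that cannot be seen. Hold the red-handled index key by its handle and draw it gently along the slot towards the blue carriage until you feel its foot drop into the notch; stop there, still holding it, with the key fully down and upright. Then let go of the key and gently push the carriage along the rail until its black nose rests against the key, leaving the key fully down in the notch and the other things on the bench where they are.

Things in the scene. Friction and masses are not known exactly. Their poses are not given: they have to be found in the camera images.
- index_rail: Fixed aluminium rail housing, 52 wide (base flange 76), 410 long, 64 high, black end caps. Origin: centre of its underside on the bench; y runs along the rail from the key end to the carriage end, z up. A slot 11 wide runs along the top. Out of sight under the cover, flat lands 26 above the bench carry the key's foot; they are oiled.
- slot_mid (a point): Middle of the slot at the top of the rail, 64 above the bench, rail y = 0. One notch, 18.6 long along the rail and 12 deep, is cut in the lands below; its middle lies anywhere from 75 on the key side of this point (rail y = -75) up to this point (y = 0), and cannot be seen from outside.
- index_key: Index key, 105 high, about 0.42 kg, stands in the rail's slot, captive: slides along it, lifts only about 3 mm. Its middle starts 130 to 150 on the -y side of slot_mid. Steel shoulder plate (30 across the rail, 60 along it, 51 to 57 above the origin); red handle (16 across, 30 along, 57 to 105 above the origin). Origin: centre of the foot's underside; axes as the rail's.
- key_foot (a point): Centre of the underside of the key's foot (the key's origin). The steel foot is 40 across the rail, 16 along it, bottom edges rounded by 5; the stem above it is 8 x 14. This point is 26 above the bench while the key rides on the lands (shoulder 13 above the housing), 14 when fully down in the notch (shoulder about 1 above the housing).
- key_grip (a point): Middle of the red handle, 85 above the foot's underside: where to grip it, fingers closing across the rail (along the key's x).
- key_edge (a point): Middle of the shoulder plate's edge that faces the carriage, 30 from the key's axis along +y, 54 above the foot's underside.
- carriage (a joint): Travel of the blue carriage along the rail towards the key (the rail's -y), in m, 0 to 0.17. It sits on the rail beyond the key, 66 across, 70 along; friction about 3 N, stays where it is left.
- carriage_nose (a point): Middle of the front face of the carriage's black nose, which faces the key (-y of the rail), 70 above the bench; the nose is 30 across and 65 to 83 above the bench. Axes as the rail's.
- push_plate (a point): Middle of the rear face (+y of the rail) of the carriage's upright blue push plate, 99 above the bench; the plate is 50 across, 10 thick, 72 to 111 above the bench. Push here towards the rail's -y.
- reagent_bottle: Brown bottle with a white cap, 54 across, 106 high, standing behind the rail. Origin: underside.
- objective_case: Clear and black round case, 35 across, 55 high, behind the rail. Origin: underside.
- vial_2: Small vial with a black cap, 25 across, 52 high, behind the rail. Origin: underside.
- spanner: Chrome combination spanner, 156 long, 8 high, lying in front of the rail. Origin: underside, middle.
- screwdriver: Small screwdriver with a red handle, 176 long, 20 high, lying in front of the rail. Origin: underside, middle.
Not all that is in view belongs to the job. What is shaped like the index_key but yellow is not meant.

How it is judged:
By the outcome, as a careful person would: the job done as asked, in the order asked, and still so for the second after the job is handed in, with the robot touching nothing.
It also fails if it takes over 72 s, if anything falls off the work surface, if the arm or the gripper's body presses on something with over 40 N, if the wrist force passes 120 N, or if a joint passes its speed limit or range.

ROBOT

A 6-joint arm with a two-finger parallel gripper is mounted at the origin on a cart in front of the work surface, level with it; the furniture and walls round the work are solid. World frame = base frame: x ahead of the robot, y to its left, z up, the work surface at z = 0. Lengths are in m, angles in degrees, forces in N, time in s.
With the tool pointing down it reaches from about 0.375 to 0.9 m from the base axis. Payload 3.1 kg.
Tool frame: the origin (TCP) lies at the very end of the fingers, on their centre line; the grasp point (between the pads) lies 19 mm behind it; z points along the fingers, y is the line along which they close (so a half turn about z gives the same grasp; the last joint's range is limited). The gripper opens to 85 mm and grips with 20 to 120 N. Pads are 22 mm wide; open, the fingers measure 114 mm over their backs; the gripper's body (76 mm by 85 mm) begins 54 mm behind the grasp point. The pads swing forward as they close: fully open they stand 13 mm farther back than shut.
Start: joints at [-83.165, 30.224, 82.088, -0, 67.689, -10.227], TCP at [0.183, -0.597, 0.231] pointing down, gripper open.
Joint ranges: [-176.69, 176.69], [-43.24, 126.21], [12.49, 139.97], [-82, 262], [0, 151.66], [-163.58, 163.58]. Speed limits (degrees/s): [159.86, 159.86, 180, 180, 180, 180].

INTERFACE

Orientations are given as a 3x3 rotation matrix whose columns are the frame's x, y, z axes.
In Python, from rig import arm, cams, order gives the robot as it stands.
- The arm moves only by the tool play_rows, never from a script. Its argument "motion" is a list of rows, each a list of 7 numbers: the shift along the world's x, y, z in m, then the turn, a rotation vector about the world's x, y, z in degrees, then the closure, from 0 (fully open) to 1 (shut). In form: [[tx, ty, tz, wx, wy, wz, jaw], ...]. A call has 1 to 10 rows; each row is the pose to reach, as a shift and turn from the pose commanded when the call began; what a row does not reach only later rows make up. A row lasts 1/12 s, in which the tool goes at most 41.7 mm and 7.16 degrees, less where a joint would pass 70% of its speed; a pose out of reach is approached as far as the arm can. A call with a gripper value outside its range is refused whole. The fingers move at their own pace and stop on an object; "force" is the grip in N (left out, the last holds). Time passes only in rows, so rows that repeat a pose let the fingers close. It gives the time, the measured TCP pose, the force, the opening and the grip force at its end, in the units of the state.
- arm.observe(): the state, without advancing time (a new reading comes with each control period).
- cams.capture(name): name is "scene" or "top" or "wrist"; returns a dict with "img" (480x640x3 uint8, red, green, blue), "depth" (480x640 float32, m along the optical axis (not along the pixel's ray), 0 where there is no reading), "fov_y" (degrees; the focal length in pixels is half the picture's height over the tangent of half this angle, whatever the lens; pixels are square), "cx", "cy" (the principal point, pixels), "extrinsics" (4x4, takes a point from world to camera coordinates); the wrist camera has in their place "tool_from_camera" (4x4, takes a point from camera to tool coordinates, whose origin is the TCP and whose axes are the flange's). Camera axes: x right, y down, z forward; pixel columns grow to the right and rows downward; lengths in m; the calibration is good to about 2 mm. A picture is of the moment at which its call begins: read the wrist's pose just before it.
- order.hand_in(): hands the job in; it is judged then, once.
The state is a dict: "t": time; "joint_positions": joint angles; "qd": joint speeds; "joint_torque": joint torques, N m; "tcp_pos": TCP position; "orientation": TCP orientation; "contact_force": force on the tool from outside, world axes, zero at the start; "moment": the same for the moment, N m; "width": opening from 0.0 (shut) to 1.0 (fully open); "finger_force": force on a finger pad.
Only numpy, scipy, OpenCV 4.12 (cv2) and the standard library are available. Lean on these libraries where they do the work, as an engineer would, in place of code of your own. Each camera call takes 0.05 s, during which the arm holds its last target. There are 200 camera calls.

## Working session

There is one attempt and no reset: what is moved stays moved. The work goes in short steps, Python scripts to look and compute and a tool call to move; the robot and the scene stay as the last step left them, time stands still between calls to the robot, and variables do not carry over. Pictures are saved under pics/ and viewed, at most 10 in all, crops included, and the job is handed in when it is done.

Besides the shell and the picture viewer there is one more tool, called after ">>>" as a command line: name --pt "numbers of a row" for each row, then --argument value for the rest. play_rows: Moves the arm, as the interface text tells. Its arguments: {"type":"object","properties":{"motion":{"type":"array"},"force":{"type":"number"}},"required":["motion"]}

```bash
mkdir -p pics
cat > h.py <<'E'
import numpy as np, cv2, pickle
from rig import arm, cams, order
def cap(n,f):
    s=arm.observe(); c=cams.capture(n); c['s']=s
    pickle.dump(c,open(f'pics/{f}.pkl','wb')); cv2.imwrite(f'pics/{f}.png',c['img'][:,:,::-1]); return c
def load(f): return pickle.load(open(f'pics/{f}.pkl','rb'))
def world(c):
    h,w=c['depth'].shape; f=h/2/np.tan(np.radians(c['fov_y'])/2)
    v,u=np.mgrid[:h,:w]; d=c['depth']
    P=np.stack([(u-c['cx'])/f*d,(v-c['cy'])/f*d,d,np.ones_like(d)],-1)
    if 'extrinsics' in c: T=np.linalg.inv(c['extrinsics'])
    else:
        T=np.eye(4);T[:3,:3]=np.array(c['s']['orientation']).reshape(3,3);T[:3,3]=c['s']['tcp_pos'];T=T@c['tool_from_camera']
    return (P@T.T)[...,:3]
E
python3 -c "
from h import *
cap('top','top');cap('scene','scene')
s=arm.observe();print(s)"
```

```text
{'t': 0.1, 'joint_positions': array([-8.31647001e+01,  3.02746797e+01,  8.21508456e+01, -6.02809604e-04,
        6.76893301e+01, -1.02285394e+01]), 'qd': array([ 0.04064202, -0.0984643 , -0.18188359,  0.01909583,  0.11078452,
       -0.02723634]), 'joint_torque': array([-6.41210354e-04, -4.43305099e+01, -1.78587234e+01, -1.55698694e-04,
        3.85237421e-03, -1.57405088e-05]), 'tcp_pos': array([ 0.18333074, -0.59681683,  0.23041032]), 'orientation': array([[ 9.55977269e-01,  2.93440625e-01, -2.48243382e-04],
       [ 2.93440526e-01, -9.55975262e-01,  1.98919587e-03],
       [ 3.46396348e-04, -1.97447070e-03, -9.99997991e-01]]), 'contact_force': array([-0.56995068, -0.44557356, -0.05308198]), 'moment': array([-0.03438404, -0.01884951,  0.00419561]), 'finger_force': 0.0, 'width': 1.0013655452505925}
```

View pics/top.png

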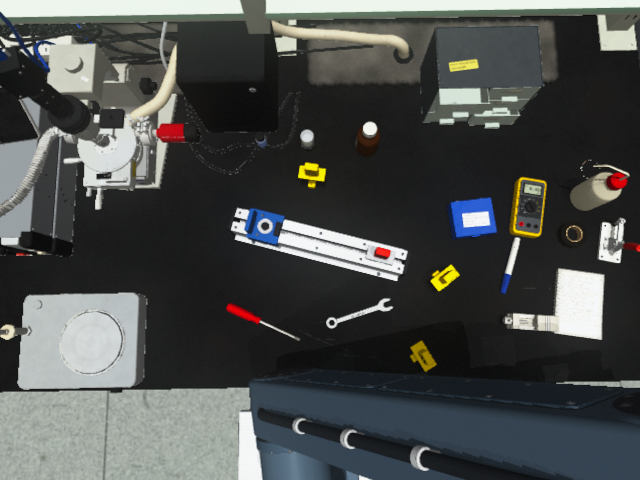

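View pics/scene.png

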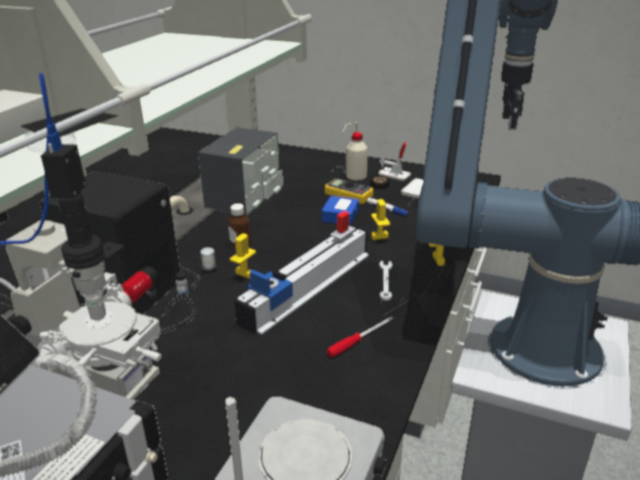

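The candidates in the top view are:
- the red key in the slot at (382,252)
- yellow look-alikes at (312,174), (445,277) and (424,355)
- the red screwdriver at (242,312)
- the red knob at (172,132)

I choose (382,252). It is red and stands in the rail's slot, at the opposite end from the blue carriage at (265,227).

```bash
python3 -c "
from h import *
c=load('top');W=world(c);im=c['img'].astype(int)
R,G,B=im[...,0],im[...,1],im[...,2]
v,u=np.mgrid[:480,:640]
box=(u>225)&(u<415)&(v>200)&(v<285)
red=box&(R>150)&(G<60)&(B<70)
blu=box&(B>G+50)&(B>R+60)
for n,m in (('red',red),('blue',blu)):
  P=W[m];print(n,m.sum(),np.percentile(P,[2,50,98],axis=0).round(4).tolist())
P=W[red];P=P[P[:,2]>.11];print('redtop',P.mean(0),len(P))
h=box&(W[...,2]>.056)&(W[...,2]<.072)&(R>150)&(abs(R-B)<30)
P=W[h];print(len(P),np.median(P[:,2]))
r=cv2.minAreaRect((P[:,:2]*1000).astype(np.float32));print('housing',r)
r=cv2.minAreaRect((W[blu&(W[...,2]>.06)][:,:2]*1000).astype(np.float32));print('blue',r)
P=W[red&(W[...,2]>.1)]
print(cv2.minAreaRect((P[:,:2]*1000).astype(np.float32)))
m=box&(W[...,2]>.1)&blu;P=W[m];print('plate',len(P),cv2.minAreaRect((P[:,:2]*1000).astype(np.float32)),P.mean(0))
a=cv2.resize(c['img'][195:290,220:420,::-1],None,fx=4,fy=4,interpolation=cv2.INTER_CUBIC);cv2.imwrite('pics/crop.png',a)
"
```

```text
red 95 [[0.4749, -0.1704, 0.1267], [0.4833, -0.1577, 0.1298], [0.4916, -0.1439, 0.1324]]
blue 627 [[0.5173, 0.0551, 0.0667], [0.5541, 0.097, 0.0714], [0.59, 0.1288, 0.1129]]
redtop [ 0.4837704  -0.15729076  0.12962095] 95
2316 0.06342831507056013
housing ((517.4005126953125, -22.9677734375), (391.9026184082031, 59.2970085144043), 74.64816284179688)
blue ((485.20623779296875, 24.875930786132812), (282.251953125, 88.94223022460938), 44.98820495605469)
((484.1678771972656, -157.2288818359375), (28.178647994995117, 14.462150573730469), 73.28673553466797)
plate 98 ((460.045654296875, 52.04588317871094), (282.93109130859375, 37.98362731933594), 34.342979431152344) [0.55255838 0.1147995  0.1500339 ]
```

View pics/crop.png

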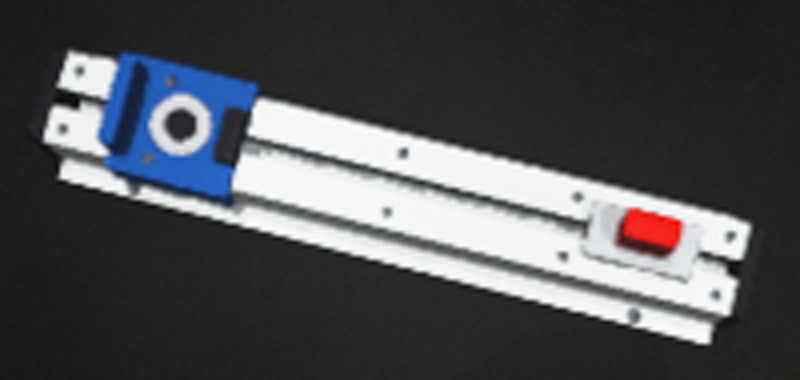

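The crop shows the red handle on a steel shoulder in the slot at the far end from the carriage, so the choice holds. Measured height (0.13), handle size (28x14) and rail y (about -138) all fit the description. I'll move above it.

>>> play_rows --pt "0.15 0.22 0.02 0 0 29 0" --pt "0.15 0.22 0.02 0 0 29 0" --pt "0.15 0.22 0.02 0 0 29 0" --pt "0.15 0.22 0.02 0 0 29 0" --pt "0.15 0.22 0.02 0 0 29 0" --pt "0.3 0.44 0.02 0 0 57.5 0" --pt "0.3 0.44 0.02 0 0 57.5 0" --pt "0.3 0.44 0.02 0 0 57.5 0" --pt "0.3 0.44 0.02 0 0 57.5 0" --pt "0.3 0.44 0.02 0 0 57.5 0" --force 40

```text
t: 0.93
tcp_pos: [0.4183, -0.2517, 0.2496]
orientation: [[0.262, 0.965, -0.0], [0.965, -0.262, 0.0], [0.0, -0.0, -1.0]]
contact_force: [1.0, -0.6, -0.5]
width: 1.001
finger_force: 0.0
```

>>> play_rows --pt "0.02 0.03 0 0 0 0 0" --pt "0.04 0.06 0 0 0 0 0" --pt "0.045 0.07 0 0 0 0 0" --pt "0.045 0.07 0 0 0 0 0" --pt "0.045 0.07 0 0 0 0 0"

```text
t: 1.35
tcp_pos: [0.4626, -0.1834, 0.2495]
orientation: [[0.264, 0.964, -0.001], [0.964, -0.264, -0.0], [-0.001, -0.001, -1.0]]
contact_force: [-0.1, 0.1, 0.3]
width: 1.0
finger_force: 0.0
```

```bash
python3 -c "
from h import *
c=cap('wrist','w1');W=world(c);im=c['img'].astype(int);print(c['s']['tcp_pos'])
R,G,B=im[...,0],im[...,1],im[...,2]
red=(R>120)&(G<70)&(B<80)
P=W[red];z=np.percentile(P[:,2],90);print(z)
P=P[abs(P[:,2]-z)<.006];print(len(P),P.mean(0),cv2.minAreaRect((P[:,:2]*1000).astype(np.float32)))
"
```

```text
[ 0.46259248 -0.18344805  0.24950536]
0.13151739117440409
777 [ 0.48603577 -0.15762843  0.13041271] ((486.3158264160156, -158.12490844726562), (29.322057723999023, 15.355693817138672), 75.14250183105469)
```

View pics/w1.png

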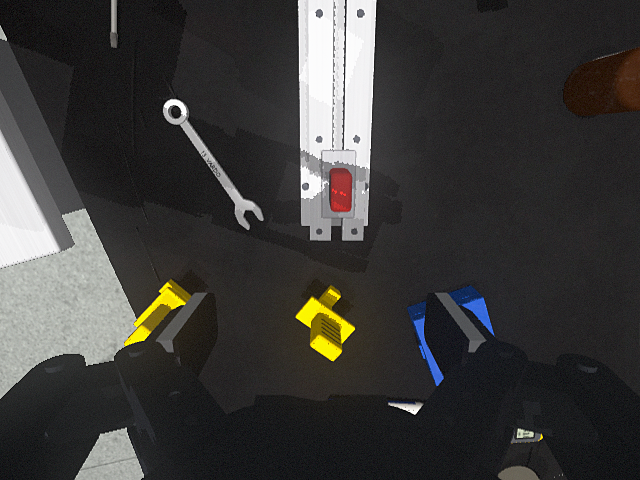

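```bash
python3 -c "
from h import *
c=load('w1');W=world(c);im=c['img'].astype(int)
d=np.array([.264,.9645]);n=np.array([d[1],-d[0]]);k=np.array([.4862,-.1579])
m=(abs(W[...,2]-.064)<.005)&(im.min(-1)>100)
P=W[m];q=P[:,:2]-k;s=q@d;l=q@n
A=[]
for a in np.arange(-.02,.19,.01):
  t=(abs(s-a)<.004)&(abs(l)<.045)
  if t.sum()<20: continue
  p=np.percentile(l[t],[1,99]);A.append((a,*p,p.mean()))
A=np.array(A);print((A*1000).round(1).tolist());print(np.polyfit(A[:,0],A[:,3],1),np.polyfit(A[:,0],A[:,1],1),np.polyfit(A[:,0],A[:,2],1))
c=load('top');W=world(c);im=c['img'].astype(int)
m=(W[...,2]>.055)&(W[...,2]<.12)&(im[...,2]>im[...,0]+50)
P=W[m];q=P[:,:2]-k;s=q@d;l=q@n;t=(abs(l)<.06)&(s>.15)&(s<.35)
print('carr',np.percentile(s[t],[1,99]),np.percentile(l[t],[1,50,99]))
t&=P[:,2]>.1;print('plate',t.sum(),np.percentile(s[t],[2,50,98]),np.percentile(l[t],[2,50,98]),P[t,2].mean())
"
```

```text
[[-20.0, -25.4, 25.9, 0.2], [-10.0, -25.3, 25.6, 0.1], [0.0, -25.2, 25.3, 0.0], [10.0, -25.1, 25.9, 0.4], [20.0, -25.1, 25.4, 0.1], [30.0, -25.9, 25.9, 0.0], [40.0, -25.8, 25.6, -0.1], [50.0, -25.7, 25.4, -0.2], [60.0, -25.6, 25.8, 0.1], [70.0, -25.5, 25.4, -0.1], [80.0, -25.5, 25.8, 0.2], [90.0, -25.4, 25.5, 0.1], [100.0, -25.3, 26.0, 0.3], [110.0, -25.2, 25.6, 0.2], [120.0, -25.1, 25.9, 0.4], [130.0, -25.0, 25.7, 0.3], [140.0, -25.8, 26.1, 0.1], [150.0, -25.7, 25.5, -0.1]]
[0.00032518 0.00010319] [-0.00035525 -0.02540792] [0.0010056 0.0256143]
carr [0.22555626 0.2940518 ] [-0.03426282 -0.00602815  0.03048639]
plate 115 [0.28512134 0.28888936 0.29458792] [-0.02520992 -0.00206603  0.02161574] 0.10990686156315004
```

>>> play_rows --pt "0.0236 0.0255 -0.03 0 0 0 0" --pt "0.0236 0.0255 -0.06 0 0 0 0" --pt "0.0236 0.0255 -0.09 0 0 0 0" --pt "0.0236 0.0255 -0.12 0 0 0 0" --pt "0.0236 0.0255 -0.14 0 0 0 0" --pt "0.0236 0.0255 -0.15 0 0 0 0" --pt "0.0236 0.0255 -0.1575 0 0 0 0" --pt "0.0236 0.0255 -0.1575 0 0 0 0" --pt "0.0236 0.0255 -0.1575 0 0 0 0"

```text
t: 2.15
tcp_pos: [0.4867, -0.1592, 0.0928]
orientation: [[0.267, 0.964, 0.001], [0.964, -0.267, -0.001], [-0.0, 0.001, -1.0]]
contact_force: [0.9, -1.1, 0.8]
width: 1.004
finger_force: 0.0
```

```bash
python3 -c "
from h import *
c=cap('wrist','w2');W=world(c);im=c['img'].astype(int);s=c['s'];print(s['tcp_pos'],s['contact_force'])
R,G,B=im[...,0],im[...,1],im[...,2]
red=(R>120)&(G<70)&(B<80)
P=W[red];z=np.percentile(P[:,2],90);print(z)
P=P[abs(P[:,2]-z)<.006];print(len(P),P.mean(0),cv2.minAreaRect((P[:,:2]*1000).astype(np.float32)))
"
```

```text
[ 0.48671665 -0.15923251  0.09277276] [ 0.85390097 -1.07840146  0.82180511]
0.13129579346733405
2817 [ 0.48645669 -0.15675103  0.13050083] ((485.9757385253906, -158.08094787597656), (29.259113311767578, 14.489585876464844), 73.72692108154297)
```

View pics/w2.png

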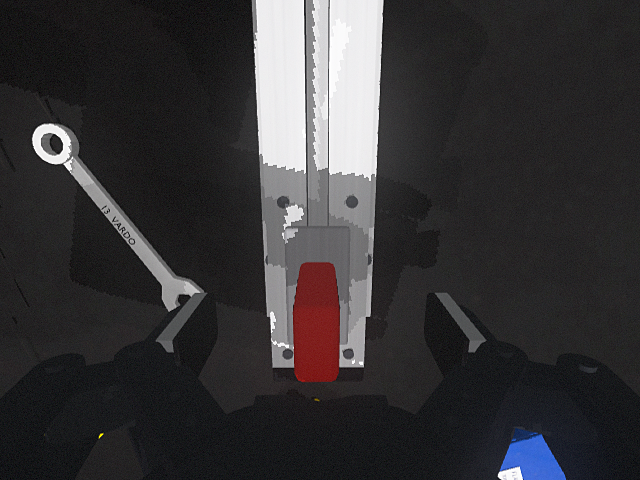

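The handle at (317,320) lies midway between the fingertips at (205,295) and (430,295). I'll close on it.

>>> play_rows --pt "0 0.001 0 0 0 0 0.4" --pt "0 0.001 0 0 0 0 0.6" --pt "0 0.001 0 0 0 0 0.75" --pt "0 0.001 0 0 0 0 1" --pt "0 0.001 0 0 0 0 1" --pt "0 0.001 0 0 0 0 1" --pt "0 0.001 0 0 0 0 1" --pt "0 0.001 0 0 0 0 1" --force 30

```text
t: 2.87
tcp_pos: [0.4865, -0.1572, 0.0925]
orientation: [[0.266, 0.964, 0.0], [0.964, -0.266, -0.0], [-0.0, 0.0, -1.0]]
contact_force: [-0.4, 0.8, 2.8]
width: 0.187
finger_force: 35.8
```

>>> play_rows --pt "0 0 -0.001 0 0 0 1" --pt "0 0 -0.001 0 0 0 1" --pt "0 0 -0.001 0 0 0 1"

```text
t: 3.12
tcp_pos: [0.4866, -0.1572, 0.0924]
orientation: [[0.266, 0.964, 0.001], [0.964, -0.266, -0.0], [-0.0, 0.001, -1.0]]
contact_force: [-1.5, 1.3, 10.5]
width: 0.183
finger_force: 37.0
```

One millimetre of downward command gives about 8 N of down load. I'll draw quickly over the first 45 mm, which is before the notch range, then slowly.

>>> play_rows --pt "0.0013 0.0048 0 0 0 0 1" --pt "0.0026 0.0096 0 0 0 0 1" --pt "0.004 0.0145 0 0 0 0 1" --pt "0.0053 0.0193 0 0 0 0 1" --pt "0.0066 0.0241 0 0 0 0 1" --pt "0.0079 0.0289 0 0 0 0 1" --pt "0.0092 0.0338 0 0 0 0 1" --pt "0.0106 0.0386 0 0 0 0 1" --pt "0.0119 0.0434 0 0 0 0 1" --pt "0.0119 0.0434 0 0 0 0 1"

```text
t: 3.95
tcp_pos: [0.4992, -0.1139, 0.0924]
orientation: [[0.265, 0.964, 0.002], [0.964, -0.265, -0.002], [-0.001, 0.002, -1.0]]
contact_force: [-1.4, 0.7, 10.3]
width: 0.182
finger_force: 36.8
```

>>> play_rows --pt "0 0 -0.0015 0 0 0 1" --pt "0.0002 0.0006 -0.0015 0 0 0 1" --pt "0.0003 0.0013 -0.0015 0 0 0 1" --pt "0.0005 0.0019 -0.0015 0 0 0 1" --pt "0.0007 0.0026 -0.0015 0 0 0 1" --pt "0.0009 0.0032 -0.0015 0 0 0 1" --pt "0.0011 0.0039 -0.0015 0 0 0 1" --pt "0.0012 0.0045 -0.0015 0 0 0 1" --pt "0.0014 0.0052 -0.0015 0 0 0 1" --pt "0.0016 0.0058 -0.0015 0 0 0 1" --force 50

```text
t: 4.78
tcp_pos: [0.5004, -0.1098, 0.0923]
orientation: [[0.264, 0.964, 0.002], [0.964, -0.264, -0.004], [-0.003, 0.003, -1.0]]
contact_force: [-6.1, -3.2, 19.9]
width: 0.18
finger_force: 50.0
```

>>> play_rows --pt "0.0002 0.0006 0 0 0 0 1" --pt "0.0003 0.0012 0 0 0 0 1" --pt "0.0005 0.0017 0 0 0 0 1" --pt "0.0006 0.0023 0 0 0 0 1" --pt "0.0008 0.0029 0 0 0 0 1" --pt "0.001 0.0035 0 0 0 0 1" --pt "0.0011 0.0041 0 0 0 0 1" --pt "0.0013 0.0046 0 0 0 0 1" --pt "0.0014 0.0052 0 0 0 0 1" --pt "0.0016 0.0058 0 0 0 0 1"

```text
t: 5.62
tcp_pos: [0.502, -0.104, 0.0923]
orientation: [[0.264, 0.964, 0.002], [0.964, -0.264, -0.004], [-0.003, 0.003, -1.0]]
contact_force: [-5.0, -2.9, 21.4]
width: 0.182
finger_force: 50.0
```

>>> play_rows --pt "-0.0004 0.0006 0 0 0 0 1" --pt "-0.0002 0.0012 0 0 0 0 1" --pt "0 0.0017 0 0 0 0 1" --pt "0.0001 0.0023 0 0 0 0 1" --pt "0.0003 0.0029 0 0 0 0 1" --pt "0.0005 0.0035 0 0 0 0 1" --pt "0.0006 0.0041 0 0 0 0 1" --pt "0.0008 0.0046 0 0 0 0 1" --pt "0.0009 0.0052 0 0 0 0 1" --pt "0.0011 0.0058 0 0 0 0 1"

```text
t: 6.45
tcp_pos: [0.5035, -0.0983, 0.0923]
orientation: [[0.265, 0.964, 0.003], [0.964, -0.264, -0.004], [-0.003, 0.004, -1.0]]
contact_force: [-5.3, -3.3, 20.0]
width: 0.186
finger_force: 49.8
```

>>> play_rows --pt "0.0002 0.0006 0 0 0 0 1" --pt "0.0003 0.0012 0 0 0 0 1" --pt "0.0005 0.0017 0 0 0 0 1" --pt "0.0006 0.0023 0 0 0 0 1" --pt "0.0008 0.0029 0 0 0 0 1" --pt "0.001 0.0035 0 0 0 0 1" --pt "0.0011 0.0041 0 0 0 0 1" --pt "0.0013 0.0046 0 0 0 0 1" --pt "0.0014 0.0052 0 0 0 0 1" --pt "0.0016 0.0058 0 0 0 0 1"

```text
t: 7.28
tcp_pos: [0.5052, -0.0925, 0.0923]
orientation: [[0.265, 0.964, 0.003], [0.964, -0.265, -0.004], [-0.003, 0.004, -1.0]]
contact_force: [-4.2, -3.4, 19.2]
width: 0.182
finger_force: 49.8
```

>>> play_rows --pt "0.0002 0.0006 0 0 0 0 1" --pt "0.0003 0.0012 0 0 0 0 1" --pt "0.0005 0.0017 0 0 0 0 1" --pt "0.0006 0.0023 0 0 0 0 1" --pt "0.0008 0.0029 0 0 0 0 1" --pt "0.001 0.0035 0 0 0 0 1" --pt "0.0011 0.0041 0 0 0 0 1" --pt "0.0013 0.0046 0 0 0 0 1" --pt "0.0014 0.0052 0 0 0 0 1" --pt "0.0016 0.0058 0 0 0 0 1"

```text
t: 8.12
tcp_pos: [0.5068, -0.0866, 0.0923]
orientation: [[0.265, 0.964, 0.003], [0.964, -0.265, -0.004], [-0.003, 0.004, -1.0]]
contact_force: [-4.3, -3.5, 19.7]
width: 0.18
finger_force: 49.8
```

>>> play_rows --pt "0.0002 0.0006 0 0 0 0 1" --pt "0.0003 0.0012 0 0 0 0 1" --pt "0.0005 0.0017 0 0 0 0 1" --pt "0.0006 0.0023 0 0 0 0 1" --pt "0.0008 0.0029 0 0 0 0 1" --pt "0.001 0.0035 0 0 0 0 1" --pt "0.0011 0.0041 0 0 0 0 1" --pt "0.0013 0.0046 0 0 0 0 1" --pt "0.0014 0.0052 0 0 0 0 1" --pt "0.0016 0.0058 0 0 0 0 1"

```text
t: 8.95
tcp_pos: [0.5086, -0.0794, 0.0913]
orientation: [[0.267, 0.964, 0.004], [0.964, -0.267, -0.001], [0.0, 0.004, -1.0]]
contact_force: [1.9, 2.5, 3.6]
width: 0.179
finger_force: 49.7
```

The load vanished and z dropped, so this is the notch. I'll press down gently in place.

>>> play_rows --pt "0 0 -0.001 0 0 0 1" --pt "0 0 -0.002 0 0 0 1" --pt "0 0 -0.003 0 0 0 1" --pt "0 0 -0.003 0 0 0 1"

```text
t: 9.28
tcp_pos: [0.5069, -0.0773, 0.0858]
orientation: [[0.268, 0.964, -0.001], [0.964, -0.268, 0.003], [0.003, -0.002, -1.0]]
contact_force: [2.6, 5.3, -4.6]
width: 0.183
finger_force: 48.7
```

>>> play_rows --pt "0.0002 0.0008 -0.001 0 0 0 1" --pt "0.0002 0.001 -0.002 0 0 0 1" --pt "0.0002 0.001 -0.003 0 0 0 1" --pt "0.0002 0.001 -0.004 0 0 0 1" --pt "0.0002 0.001 -0.005 0 0 0 1" --pt "0.0002 0.001 -0.006 0 0 0 1" --pt "0.0002 0.001 -0.006 0 0 0 1"

```text
t: 9.87
tcp_pos: [0.5072, -0.0771, 0.0805]
orientation: [[0.267, 0.964, -0.001], [0.964, -0.267, 0.002], [0.001, -0.001, -1.0]]
contact_force: [1.1, 6.0, -1.9]
width: 0.178
finger_force: 49.1
```

>>> play_rows --pt "0.0002 0.0005 -0.001 0 0 0 1" --pt "0.0002 0.0005 -0.0015 0 0 0 1" --pt "0.0002 0.0005 -0.0015 0 0 0 1" --pt "0.0002 0.0005 -0.0015 0 0 0 1"

```text
t: 10.2
tcp_pos: [0.5073, -0.0769, 0.0804]
orientation: [[0.267, 0.964, -0.001], [0.964, -0.267, 0.001], [0.001, -0.001, -1.0]]
contact_force: [-1.8, 4.7, 10.0]
width: 0.182
finger_force: 50.8
```

```bash
python3 -c "
from h import *
c=cap('wrist','w3');W=world(c);im=c['img'].astype(int);s=c['s'];print(s['tcp_pos'],s['contact_force'],s['moment'])
d=np.array([.264,.9645]);n=np.array([d[1],-d[0]]);k=np.array([.4862,-.1579])
q=W[...,:2]-k;S=q@d;L=q@n;z=W[...,2];g=im.max(-1)-im.min(-1)<40
red=(im[...,0]>120)&(im[...,1]<70)&(abs(L)<.02);print('red z',np.percentile(z[red],[50,95]))
for a in range(85,160,5):
  m=g&(abs(S-a/1000)<.0025)&(abs(L)<.012)&(abs(L)>.007);o=g&(abs(S-a/1000)<.0025)&(abs(L)<.024)&(abs(L)>.017)
  if m.sum()and o.sum(): print(a,np.median(z[m]).round(4),np.median(z[o]).round(4))
"
```

```text
[ 0.5073392  -0.07693716  0.08043033] [-1.758278    4.69184663  9.97548043] [1.17873094 0.24869393 0.02308405]
red z [0.1185452  0.11951696]
85 0.1186 0.0638
90 0.1178 0.0965
95 0.1298 0.1342
100 0.1617 0.1584
105 0.1777 0.1769
110 0.071 0.0637
115 0.064 0.0637
120 0.0637 0.0637
125 0.0638 0.0637
130 0.0637 0.0637
135 0.0638 0.0639
140 0.0638 0.0639
145 0.0637 0.0637
150 0.0637 0.0637
155 0.0637 0.0638
```

Handle top is at 0.1195 and the shoulder at 0.071, 7 above the housing (6 thick plus 1), so the key is fully down. I'll relax the load and release.

>>> play_rows --pt "0.0001 0.0006 0.001 0 0 0 1" --pt "0.0001 0.0006 0.001 0 0 0 1" --pt "0.0001 0.0006 0.001 0 0 0 1" --pt "0.0001 0.0006 0.001 0 0 0 1" --pt "0.0001 0.0006 0.001 0 0 0 0.6" --pt "0.0001 0.0006 0.001 0 0 0 0.3" --pt "0.0001 0.0006 0.001 0 0 0 0" --pt "0.0001 0.0006 0.001 0 0 0 0" --pt "0.0001 0.0006 0.001 0 0 0 0" --pt "0.0001 0.0006 0.001 0 0 0 0" --force 20

```text
t: 11.08
tcp_pos: [0.508, -0.0771, 0.0802]
orientation: [[0.266, 0.964, 0.0], [0.964, -0.266, -0.0], [-0.0, 0.0, -1.0]]
contact_force: [0.2, 0.4, 0.1]
width: 0.991
finger_force: 0.0
```

>>> play_rows --pt "0 0 0.02 0 0 0 0" --pt "0 0 0.05 0 0 0 0" --pt "0 0 0.09 0 0 0 0" --pt "0 0 0.13 0 0 0 0" --pt "0.01 0.036 0.14 0 0 0 0.5" --pt "0.02 0.072 0.14 0 0 0 1" --pt "0.03 0.108 0.14 0 0 0 1" --pt "0.04 0.144 0.14 0 0 0 1" --pt "0.045 0.165 0.14 0 0 0 1" --pt "0.045 0.165 0.14 0 0 0 1"

```text
t: 11.92
tcp_pos: [0.5535, 0.0921, 0.2203]
orientation: [[0.262, 0.965, 0.001], [0.965, -0.262, 0.001], [0.002, 0.001, -1.0]]
contact_force: [-0.2, -0.6, 0.1]
width: 0.144
finger_force: 0.0
```

```bash
python3 -c "
from h import *
c=cap('wrist','w4');W=world(c);im=c['img'].astype(int);s=c['s'];print(s['tcp_pos'],s['width'])
d=np.array([.264,.9645]);n=np.array([d[1],-d[0]]);k=np.array([.4862,-.1579])
q=W[...,:2]-k;S=q@d;L=q@n;z=W[...,2]
b=(im[...,2]>im[...,0]+40)&(abs(L)<.05)&(S>.15)
p=b&(z>.105);print('plate',p.sum(),np.percentile(S[p],[1,50,99]),np.percentile(L[p],[1,50,99]),np.median(z[p]))
p=b&(z<.1);print('body',np.percentile(S[p],[1,50,99]),np.median(z[p]))
p=(im.max(-1)<70)&(abs(L)<.016)&(S>.15)&(z>.075)&(z<.09);print('nose',p.sum(),np.percentile(S[p],[1,50,99]) if p.any() else 0)
"
```

```text
[0.55350331 0.09213756 0.22031932] 0.14441868007045974
plate 964 [0.28542746 0.29062077 0.32773308] [-2.37174599e-02  1.17476997e-05  2.47029511e-02] 0.11100629538661863
body [0.22638208 0.25724665 0.29493095] 0.07127308259779214
nose 4 [0.22665713 0.22826597 0.22958405]
```

View pics/w4.png

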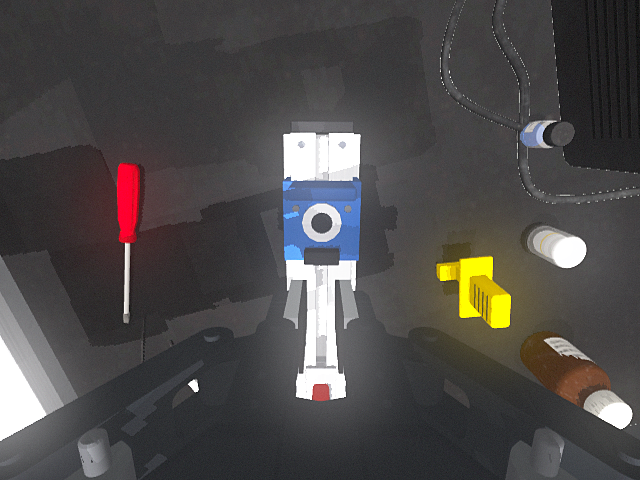

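The picture shows the blue carriage at (322,222) with its plate at (322,190), the rail end free behind it at (322,150), and nothing in the way. I'll go behind the plate.

>>> play_rows --pt "0.01 0.036 0 0 0 0 1" --pt "0.02 0.0685 0 0 0 0 1" --pt "0.02 0.0685 0 0 0 0 1" --pt "0.02 0.0685 -0.03 0 0 0 1" --pt "0.02 0.0685 -0.06 0 0 0 1" --pt "0.02 0.0685 -0.09 0 0 0 1" --pt "0.02 0.0685 -0.115 0 0 0 1" --pt "0.02 0.0685 -0.13 0 0 0 1" --pt "0.02 0.0685 -0.132 0 0 0 1" --pt "0.02 0.0685 -0.132 0 0 0 1"

```text
t: 12.8
tcp_pos: [0.572, 0.1551, 0.0872]
orientation: [[0.267, 0.964, -0.003], [0.964, -0.267, -0.001], [-0.001, -0.003, -1.0]]
contact_force: [-0.2, -0.3, 0.7]
width: -0.002
finger_force: 0.0
```

>>> play_rows --pt "-0.0008 -0.0029 0 0 0 0 1" --pt "-0.0016 -0.0058 0 0 0 0 1" --pt "-0.0024 -0.0087 0 0 0 0 1" --pt "-0.0032 -0.0116 0 0 0 0 1" --pt "-0.0037 -0.0135 0 0 0 0 1" --pt "-0.0042 -0.0154 0 0 0 0 1" --pt "-0.0048 -0.0174 0 0 0 0 1" --pt "-0.0053 -0.0193 0 0 0 0 1" --pt "-0.0059 -0.0217 0 0 0 0 1" --pt "-0.0066 -0.0241 0 0 0 0 1"

```text
t: 13.63
tcp_pos: [0.5664, 0.1331, 0.0883]
orientation: [[0.267, 0.964, 0.001], [0.964, -0.267, 0.001], [0.001, 0.0, -1.0]]
contact_force: [0.5, 3.0, 0.8]
width: 0.004
finger_force: 1.5
```

>>> play_rows --pt "-0.0008 -0.0029 0 0 0 0 1" --pt "-0.0018 -0.0067 0 0 0 0 1" --pt "-0.0029 -0.0106 0 0 0 0 1" --pt "-0.004 -0.0145 0 0 0 0 1" --pt "-0.005 -0.0183 0 0 0 0 1" --pt "-0.0061 -0.0222 0 0 0 0 1" --pt "-0.0071 -0.026 0 0 0 0 1" --pt "-0.0082 -0.0299 0 0 0 0 1" --pt "-0.0092 -0.0338 0 0 0 0 1" --pt "-0.0103 -0.0376 0 0 0 0 1"

```text
t: 14.47
tcp_pos: [0.5558, 0.0945, 0.0883]
orientation: [[0.266, 0.964, -0.0], [0.964, -0.266, -0.0], [-0.0, -0.0, -1.0]]
contact_force: [-0.4, 3.3, 2.2]
width: -0.002
finger_force: 1.5
```

>>> play_rows --pt "-0.0011 -0.0039 0 0 0 0 1" --pt "-0.0024 -0.0087 0 0 0 0 1" --pt "-0.0037 -0.0135 0 0 0 0 1" --pt "-0.005 -0.0183 0 0 0 0 1" --pt "-0.0063 -0.0231 0 0 0 0 1" --pt "-0.0076 -0.0279 0 0 0 0 1" --pt "-0.009 -0.0328 0 0 0 0 1" --pt "-0.0103 -0.0376 0 0 0 0 1" --pt "-0.0111 -0.0405 0 0 0 0 1" --pt "-0.0119 -0.0434 0 0 0 0 1"

```text
t: 15.3
tcp_pos: [0.5439, 0.0511, 0.0882]
orientation: [[0.267, 0.964, -0.0], [0.964, -0.267, 0.0], [-0.0, -0.0, -1.0]]
contact_force: [0.6, 3.4, 1.8]
width: -0.004
finger_force: 1.5
```

```bash
python3 -c "
from h import *
c=cap('top','t2');W=world(c);im=c['img'].astype(int);s=c['s'];print(s['tcp_pos'],s['contact_force'])
d=np.array([.264,.9645]);n=np.array([d[1],-d[0]]);k=np.array([.4862,-.1579])
q=W[...,:2]-k;S=q@d;L=q@n;z=W[...,2]
b=(im[...,2]>im[...,0]+40)&(abs(L)<.05)&(S>.1)&(S<.3)&(z<.1)&(z>.06)
print('body',b.sum(),np.percentile(S[b],[1,50,99]))
r=(im[...,0]>120)&(im[...,1]<70)&(abs(L)<.03)&(S>0)&(S<.15);print('red',r.sum(),S[r].mean(),z[r].mean())
"
```

```text
[0.54389078 0.05107421 0.08818421] [0.56834582 3.39409699 1.8440489 ]
body 431 [0.13700375 0.1606042  0.18911085]
red 94 0.08345082977064788 0.11801443955638136
```

>>> play_rows --pt "-0.0004 -0.0014 0 0 0 0 1" --pt "-0.0008 -0.0029 0 0 0 0 1" --pt "-0.0012 -0.0043 0 0 0 0 1" --pt "-0.0016 -0.0058 0 0 0 0 1" --pt "-0.002 -0.0072 0 0 0 0 1" --pt "-0.0024 -0.0087 0 0 0 0 1" --pt "-0.0028 -0.0101 0 0 0 0 1" --pt "-0.0032 -0.0116 0 0 0 0 1" --pt "-0.0036 -0.013 0 0 0 0 1" --pt "-0.004 -0.0145 0 0 0 0 1"

```text
t: 16.18
tcp_pos: [0.54, 0.0369, 0.0881]
orientation: [[0.266, 0.964, -0.0], [0.964, -0.266, 0.0], [-0.0, -0.0, -1.0]]
contact_force: [0.7, 3.8, -0.5]
width: -0.0
finger_force: 1.5
```

>>> play_rows --pt "-0.0001 -0.0004 0 0 0 0 1" --pt "-0.0002 -0.0008 0 0 0 0 1" --pt "-0.0003 -0.0012 0 0 0 0 1" --pt "-0.0004 -0.0015 0 0 0 0 1" --pt "-0.0005 -0.0019 0 0 0 0 1" --pt "-0.0006 -0.0023 0 0 0 0 1" --pt "-0.0007 -0.0027 0 0 0 0 1" --pt "-0.0008 -0.0031 0 0 0 0 1"

```text
t: 16.85
tcp_pos: [0.5392, 0.0339, 0.0882]
orientation: [[0.266, 0.964, -0.0], [0.964, -0.266, 0.0], [-0.0, -0.0, -1.0]]
contact_force: [1.0, 4.3, -2.2]
width: -0.001
finger_force: 1.5
```

>>> play_rows --pt "-0.0001 -0.0004 0 0 0 0 1" --pt "-0.0002 -0.0008 0 0 0 0 1" --pt "-0.0003 -0.0012 0 0 0 0 1" --pt "-0.0004 -0.0015 0 0 0 0 1" --pt "-0.0005 -0.0019 0 0 0 0 1" --pt "-0.0005 -0.0019 0 0 0 0 1"

```text
t: 17.35
tcp_pos: [0.5387, 0.0319, 0.0882]
orientation: [[0.266, 0.964, -0.0], [0.964, -0.266, -0.0], [-0.0, -0.0, -1.0]]
contact_force: [1.2, 3.3, -1.1]
width: 0.003
finger_force: 1.3
```

>>> play_rows --pt "-0.0001 -0.0004 0 0 0 0 1" --pt "-0.0002 -0.0008 0 0 0 0 1" --pt "-0.0003 -0.0012 0 0 0 0 1" --pt "-0.0004 -0.0015 0 0 0 0 1" --pt "-0.0004 -0.0015 0 0 0 0 1"

```text
t: 17.77
tcp_pos: [0.5383, 0.0304, 0.0882]
orientation: [[0.266, 0.964, -0.0], [0.964, -0.266, -0.0], [-0.0, -0.0, -1.0]]
contact_force: [-0.1, 2.8, -2.2]
width: 0.003
finger_force: 1.3
```

>>> play_rows --pt "-0.0001 -0.0004 0 0 0 0 1" --pt "-0.0002 -0.0008 0 0 0 0 1" --pt "-0.0003 -0.0012 0 0 0 0 1" --pt "-0.0004 -0.0015 0 0 0 0 1" --pt "-0.0004 -0.0015 0 0 0 0 1"

```text
t: 18.18
tcp_pos: [0.5379, 0.029, 0.0882]
orientation: [[0.266, 0.964, -0.0], [0.964, -0.266, -0.0], [-0.0, -0.0, -1.0]]
contact_force: [0.7, 2.2, -2.2]
width: 0.005
finger_force: 1.4
```

>>> play_rows --pt "-0.0001 -0.0004 0 0 0 0 1" --pt "-0.0002 -0.0008 0 0 0 0 1" --pt "-0.0003 -0.0012 0 0 0 0 1" --pt "-0.0004 -0.0015 0 0 0 0 1" --pt "-0.0004 -0.0015 0 0 0 0 1"

```text
t: 18.6
tcp_pos: [0.5375, 0.0277, 0.0882]
orientation: [[0.266, 0.964, -0.0], [0.964, -0.266, 0.0], [0.0, -0.0, -1.0]]
contact_force: [-0.3, 3.6, -2.0]
width: -0.001
finger_force: 2.1
```

```bash
python3 -c "
from h import *
c=cap('top','t3');W=world(c);im=c['img'].astype(int);s=c['s'];print(s['tcp_pos'],s['contact_force'])
d=np.array([.264,.9645]);n=np.array([d[1],-d[0]]);k=np.array([.4862,-.1579])
q=W[...,:2]-k;S=q@d;L=q@n;z=W[...,2]
b=(im[...,2]>im[...,0]+40)&(abs(L)<.05)&(S>.08)&(S<.3)&(z<.1)&(z>.06)
print('body',b.sum(),np.percentile(S[b],[1,50,99]))
r=(im[...,0]>120)&(im[...,1]<70)&(abs(L)<.03)&(S>0)&(S<.15);print('red',r.sum(),S[r].mean(),z[r].mean())
cv2.imwrite('pics/t3c.png',cv2.resize(c['img'][200:285,270:400,::-1],None,fx=6,fy=6,interpolation=cv2.INTER_CUBIC))
"
```

```text
[0.53752642 0.02765231 0.08824334] [-0.28217305  3.5679876  -2.02023115]
body 361 [0.1128273  0.13271203 0.15681319]
red 95 0.08035467658960732 0.11809408698541815
```

View pics/t3c.png

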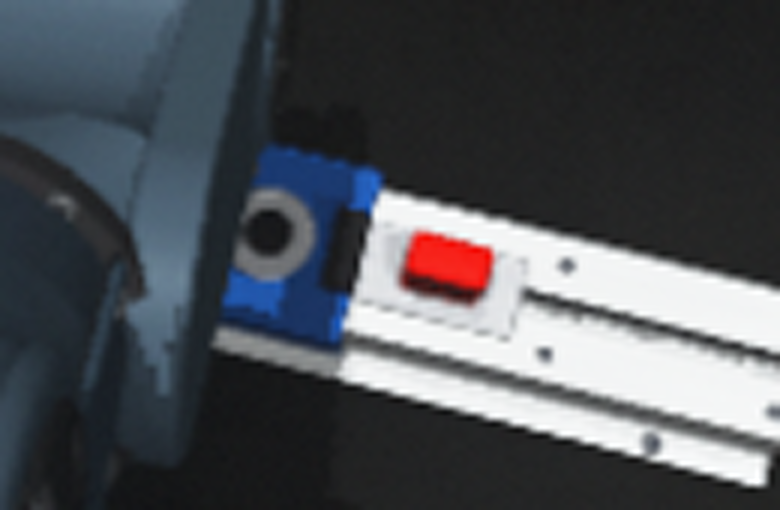

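The nose at (345,250) meets the shoulder plate at (365,255). The key is still at its down height, having shifted about 3 mm, which is roughly the notch play. One small press will confirm contact.

>>> play_rows --pt "-0.0001 -0.0003 0 0 0 0 1" --pt "-0.0001 -0.0005 0 0 0 0 1" --pt "-0.0001 -0.0005 0 0 0 0 1" --pt "-0.0001 -0.0005 0 0 0 0 1"

```text
t: 18.98
tcp_pos: [0.5375, 0.0276, 0.0882]
orientation: [[0.267, 0.964, 0.0], [0.964, -0.267, 0.001], [0.001, -0.0, -1.0]]
contact_force: [-0.4, 7.0, -2.0]
width: 0.001
finger_force: 2.9
```

The tool stopped and the force rose to 7 N, so the nose is resting against the seated key. I'll back off and lift clear.

>>> play_rows --pt "0.0003 0.001 0 0 0 0 1" --pt "0.001 0.004 0 0 0 0 1" --pt "0.004 0.014 0 0 0 0 1" --pt "0.008 0.029 0 0 0 0 1" --pt "0.008 0.029 0.03 0 0 0 1" --pt "0.008 0.029 0.07 0 0 0 1" --pt "0.008 0.029 0.11 0 0 0 1" --pt "0.008 0.029 0.14 0 0 0 1" --pt "0.008 0.029 0.14 0 0 0 1"

```text
t: 19.73
tcp_pos: [0.5503, 0.0559, 0.2354]
orientation: [[0.265, 0.964, 0.015], [0.964, -0.265, -0.002], [0.002, 0.015, -1.0]]
contact_force: [0.4, -0.0, 0.6]
width: -0.001
finger_force: 0.0
```

```bash
python3 -c "
from h import *
c=cap('wrist','w5');W=world(c);im=c['img'].astype(int);s=c['s'];print(s['tcp_pos'],s['contact_force'])
d=np.array([.264,.9645]);n=np.array([d[1],-d[0]]);k=np.array([.4862,-.1579])
q=W[...,:2]-k;S=q@d;L=q@n;z=W[...,2]
r=(im[...,0]>100)&(im[...,1]<60)&(abs(L)<.03)&(S>0)&(S<.15);print('red',r.sum(),np.percentile(S[r],[2,50,98]),np.percentile(z[r],[50,95]))
b=(im[...,2]>im[...,0]+40)&(abs(L)<.05)&(S>.08)&(S<.3)&(z<.1)&(z>.06);print('body',np.percentile(S[b],[1,50,99]))
"
```

```text
[0.55030333 0.05591933 0.23538404] [ 0.39717654 -0.01788244  0.58308011]
red 152 [0.07011042 0.08190273 0.09464376] [0.11829315 0.11937344]
body [0.12507564 0.18142728 0.18232336]
```

View pics/w5.png

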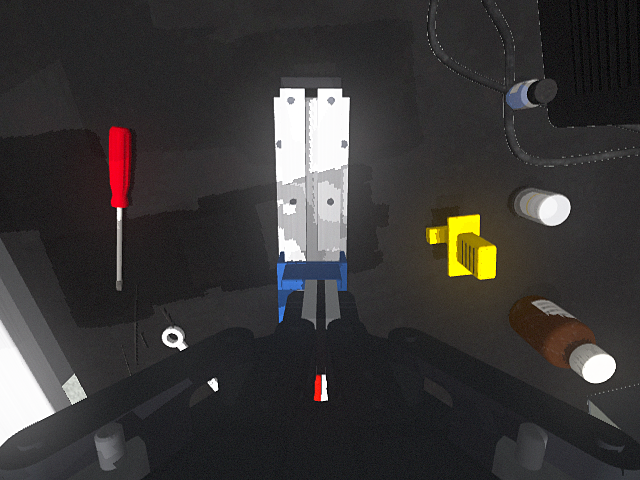

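The carriage plate is at (312,272), the key handle at (320,388) is still at its down height (top 0.119), and the other items look undisturbed. I'll hand in.

```bash
python3 -c "
from rig import order
print(order.hand_in())"
```

```text
the job is handed in; nothing more can be done
None
```

The key is fully down in the notch, about 54 mm on the key side of slot_mid, and the carriage nose rests against it; I handed the job in at about 20 s with the robot clear, but no verdict came back.

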